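# Offer up the flask clamp to its stand over the heating block

## Robot

A 6-joint arm with a two-finger parallel gripper is mounted at the origin on the work surface. World frame = base frame: x ahead of the robot, y to its left, z up, the work surface at z = 0. Lengths are in mm, angles in rad, forces in N, time in s.
With the tool pointing down it reaches from about 275 to 975 mm from the base axis. Payload 8.4 kg.
Tool frame: the origin (TCP) lies on the centre line of the jaws, within the pads' length; the fingertips stand 17 mm ahead of it and the grasp point (between the pads) lies 2 mm behind it; z points along the fingers, y is the line along which they close (so a half turn about z gives the same grasp; the last joint's range is limited). The gripper opens to 92 mm and grips with 3 to 60 N. Pads are 20 mm wide; open, the fingers measure 128 mm over their backs; the gripper's body (75 mm by 189 mm) begins 69 mm behind the grasp point.
Start: joints at [1.26, 0.353, 1.633, -0, 1.155, -0.002], TCP at [189.946, 595.44, 231.583] pointing down, gripper open.
Joint ranges: [-2.63, 2.63], [-0.92, 2.1], [0.06, 2.66], [-1.3, 4.44], [0, 2.69], [-3.02, 3.02]. Speed limits (rad/s): [2.22, 2.22, 2.79, 3.14, 3.14, 3.14].

## Interface

Orientations are given as a rotation vector (axis times angle).
In Python, from cell import ctrl gives the robot as it stands. The module is installed in compiled form; this text tells all that it offers.
- The arm moves only by the tool move_arm, never from a script. Its argument "commands" is a list of rows, each an object of numbers: "tx", "ty", "tz": the shift along the tool's x, y, z in mm; "wx", "wy", "wz": the turn, a rotation vector about the tool's x, y, z in degrees. In form: [{"tx": .., "ty": .., "tz": .., "wx": .., "wy": .., "wz": ..}, ...]. A call has 1 to 12 rows; each row is the pose to reach, as a shift and turn from the pose commanded when the call began, along the tool's axes at that moment; what a row does not reach only later rows make up. A row lasts 1/8 s, in which the tool goes at most 62.5 mm and 10.7 degrees, less where a joint would pass 70% of its speed; a pose out of reach is approached as far as the arm can. A call with a gripper value outside its range is refused whole. "gripper" is the gripper's target within -1 to 1 (shut at 1, half-way at 0, fully open at -1), set as the call begins (left out, the last holds). The fingers move at their own pace and stop on an object; "newtons" is the grip in N (left out, the last holds). Time passes only in rows, so rows that repeat a pose let the fingers close. It gives the time, the measured TCP pose, the force, the opening and the grip force at its end, in the units of the state.
- ctrl.get_state(): the state, without advancing time (a new reading comes with each control period).
- ctrl.camera(name): name is "scene" or "side" or "wrist"; returns a dict with "img" (400x640x3 uint8, blue, green, red), "mtx" (3x3 intrinsics, pixels), "k1" (the pictures are not rectified: a ray, as slopes to the right and down, at radius r is drawn at 1 + k1 r^2 times it, then the intrinsics apply), "R" (3x3) and "t" (3): a world point X has camera coordinates R X + t. Camera axes: x right, y down, z forward; pixel columns grow to the right and rows downward; lengths in mm; the calibration is good to about 2 mm. A picture is of the moment at which its call begins. There is no depth.
- ctrl.job_done(): hands the job in; it is judged then, once.
Trained networks look in the newest picture that a camera, given by its name, has taken for a name from the list of things; names that differ only in an ending like _2 or _b are one class to them, and where a whole thing is asked for, a point or a joint stands for the part that bears it (a point fixed in the world has none). Each returns a list of dicts, best first, with "p" (0 to 1); they miss things now and then, are a little off and sometimes report something else, mostly with a low value. They report only what shows in the picture. A call takes as long as a camera call. They do not tell look-alikes from the thing itself.
- ctrl.outline_of(camera, query): "mask" (400x640 bool, what is visible of it) and "point" ([column, row] in pixels, amid what is visible of it).
The state is a dict: "time_s": time; "joint_pos": joint angles; "dq": joint speeds; "joint_efforts": joint torques, N m; "tool_pos": TCP position; "tool_rot": TCP orientation; "wrist_force": force on the tool from outside, world axes, zero at the start; "wrist_torque": the same for the moment, N m; "gripper_width": finger opening in mm; "gripper_force": force on a finger pad.
Only numpy, scipy, OpenCV 4.12 (cv2) and the standard library are available. Lean on these libraries where they do the work, as an engineer would, in place of code of your own. Each camera call takes 0.05 s, during which the arm holds its last target. There are 200 camera calls.

## Task

Pick up the flask clamp that lies on the bench by its balance point on the bare rod and carry it level to the hotplate that has the aluminium heating block on it (the other one is taken by a beaker). Offer it up to the stand behind that hotplate: the stand's rod inside the open slot of the clamp's boss, the jaws centred over the well of the block, the clamp's rod about 8 cm above the top of the block. Finish while holding it there by the balance point, level and still, not leaning on the stand, so that a colleague can tighten the boss screw; disturb nothing else.

Things in the scene. Friction and masses are not known exactly. Their poses are not given: they have to be found in the camera images.
- clamp: Flask clamp with a boss fixed on its rod, bare grey metal, 0.4 to 0.65 kg, lying level on the bench. Rod 12 mm in diameter, its axis 20 mm above the bench. Origin on the rod's axis at the BALANCE POINT; x along the rod to the tail, z up. Cast head with jaws x = -138 to -28 mm, 40 mm high, 88 mm over its wing nuts; bare rod -28 to +104; boss +104 to +146; tail end +175 mm.
- clamp_jaws (a point): Middle of the jaws, where a flask's neck would sit: on the rod's axis, 105 mm from the balance point towards the head (clamp frame x = -105, y = 0, z = 0 mm).
- clamp_slot (a point): Where the stand's rod belongs in the boss's slot: clamp frame x = +125, y = +28, z = 0 mm. The slot runs vertically through the boss, is 22 mm wide (y = +17 to +39), closed at x = +110 and open at x = +146, so a rod enters it as the clamp moves along its own +x. Boss 40 mm high, y = -13 to +46 mm, thumbscrews 20 mm farther out on both sides.
- block: Round aluminium heating block for a flask, 120 mm in diameter and 45 mm high, with a round well 68 mm wide in the middle of its top; it stands in the middle of one of the two hotplates (to within 4 mm). Origin at the centre of its underside, z up.
- beaker: Glass beaker, 72 mm in diameter and 90 mm high, standing in the middle of the other hotplate. Origin at the centre of its underside.
- station_1: Hotplate stirrer on the robot's left, fixed; both are identical. Origin on the bench under the centre of its round plate; x from the control panel (robot's side) to the stand behind, z up. White housing 160 mm wide, 72 mm high, x = -145 to +85 mm; black plate 135 mm across, its top 95 mm above the bench. The stand's base is behind it, 165 x 110 x 12 mm.
- station_2: Hotplate stirrer on the robot's right, fixed; both are identical. Origin on the bench under the centre of its round plate; x from the control panel (robot's side) to the stand behind, z up. White housing 160 mm wide, 72 mm high, x = -145 to +85 mm; black plate 135 mm across, its top 95 mm above the bench. The stand's base is behind it, 165 x 110 x 12 mm.
- station_1_rod (a point): Point on the axis of the stand's rod on the left, 220 mm above the bench. Vertical steel rod, 10 mm in diameter, top 462 mm above the bench, fixed, at x = +230, y = +28 mm in the frame of its hotplate.
- station_2_rod (a point): Point on the axis of the stand's rod on the right, 220 mm above the bench. Vertical steel rod, 10 mm in diameter, top 462 mm above the bench, fixed, at x = +230, y = +28 mm in the frame of its hotplate.
- flask_on_ring: Bystander: small round-bottomed flask sitting in a cork ring, 100 mm across, 112 mm high; origin at the centre of its underside.
- wash_bottle: Bystander: white plastic wash bottle with a blue cap, 72 mm across, 192 mm high with its spout; origin at the centre of its underside.
- reagent_bottle: Bystander: amber reagent bottle, 70 mm across, 150 mm high; origin at the centre of its underside.
- conical_flask: Bystander: conical glass flask with a stopper, 78 mm across, 135 mm high; origin at the centre of its underside.
- stir_bar: Bystander: white stir bar, 40 x 9 x 9 mm, lying on the bench; origin at the centre of its underside.
- spatula: Bystander: thin steel spatula, 180 mm long, lying on the bench; origin at its middle.
- petri_dish: Bystander: glass Petri dish, 94 mm across, 17 mm high; origin at the centre of its underside.
There are look-alikes about, which are no part of the job. What is meant by the block is not orange, red or turquoise, and is the larger of those in its own colour.

How it is judged (in metres and radians):
On the way:
1. the clamp is lifted clear of the bench, level, gripped at its balance point (contact force between the fingers and clamp above 2 N and x of the grasp point in the frame of clamp between -0.02 and 0.02 m and height (world z) of clamp above 0.06 m and angle between clamp's own z axis and vertical below 0.12 rad), for 0.2 s.
At the end, for the whole second after the job is handed in: Gripped within 20 mm of the balance point, still, level within 5 deg; jaws within 12 mm of the block's axis; clamp rod 60 to 105 mm above the block; stand rod in the boss slot (9 mm sideways, 2 to 30 mm from its end), pressed with under 4 N; block not touched (contact force between the fingers and clamp above 2 N and x of the grasp point in the frame of clamp between -0.02 and 0.02 m and angle between clamp's own z axis and vertical below 0.087 rad and horizontal distance between clamp_jaws and block below 0.012 m and z of clamp in the frame of block between 0.105 and 0.15 m and ((x of station_1_rod in the frame of clamp between 0.112 and 0.14 m and y of station_1_rod in the frame of clamp between 0.019 and 0.037 m) or (x of station_2_rod in the frame of clamp between 0.112 and 0.14 m and y of station_2_rod in the frame of clamp between 0.019 and 0.037 m)) and contact force between clamp and station_1 below 4 N and contact force between clamp and station_2 below 4 N and contact force between clamp and block below 0.2 N and linear speed of clamp below 0.02 m/s and angular speed of clamp below 0.15 rad/s); the arm keeps its last pose, push and grip.
It fails at once if the clamp is tipped by more than 17 degrees (angle between clamp's own z axis and vertical above 0.3 rad).
It fails at once if the heating block is shifted by more than 8 mm (distance of block from where it was at the start of the episode above 0.008 m).
It fails at once if a bystander is shifted by more than 15 mm (distance of any of beaker, flask_on_ring, wash_bottle, reagent_bottle, conical_flask, stir_bar, spatula, petri_dish from where it was at the start of the episode above 0.015 m).
It also fails if it takes over 45 s, if anything falls off the work surface, if the arm or the gripper's body presses on something with over 40 N, if the wrist force passes 120 N, or if a joint passes its speed limit or range.

## Working session

There is one attempt and no reset: what is moved stays moved. The work goes in short steps, Python scripts to look and compute and a tool call to move; the robot and the scene stay as the last step left them, time stands still between calls to the robot, and variables do not carry over. Pictures are saved under pics/ and viewed, at most 10 in all, crops included, and the job is handed in when it is done.

Besides the shell and the picture viewer there is one more tool, called after ">>>" by a JSON object that holds its "fn" and its "kwargs", one argument or row to a line. move_arm: Moves the arm, as the interface text tells. Its arguments: {"type":"object","properties":{"commands":{"type":"array","items":{"type":"object","properties":{"tx":{"type":"number"},"ty":{"type":"number"},"tz":{"type":"number"},"wx":{"type":"number"},"wy":{"type":"number"},"wz":{"type":"number"}}}},"gripper":{"type":"number"},"newtons":{"type":"number"}},"required":["commands"]}

```bash
mkdir -p pics
cat > h.py <<'E'
import numpy as np, cv2, json
from cell import ctrl
from scipy.spatial.transform import Rotation as Rn
def ray(c,px):
    K=np.array(c["mtx"],float);p=np.array([(px[0]-K[0,2])/K[0,0],(px[1]-K[1,2])/K[1,1]]);s=p.copy()
    for _ in range(20): s=p/(1+c["k1"]*(s@s))
    R=np.array(c["R"]);o=-R.T@np.array(c["t"]).ravel();d=R.T@np.array([s[0],s[1],1]);return o,d
def onz(c,px,z):
    o,d=ray(c,px);return o+d*(z-o[2])/d[2]
def proj(c,X):
    X=np.array(X,float);q=np.array(c["R"])@X+np.array(c["t"]).ravel();s=q[:2]/q[2];s=s*(1+c["k1"]*(s@s));K=np.array(c["mtx"])
    return np.array([K[0,0]*s[0]+K[0,2],K[1,1]*s[1]+K[1,2]])
E
python3 - <<'E'
from h import *
for n in ["scene","side"]:
    c=ctrl.camera(n);cv2.imwrite(f"pics/{n}0.png",c["img"])
    print(n,onz(c,(320,200),0),ray(c,(320,200))[0])
    for q in ["clamp","block","beaker","station_1","station_1_rod","clamp_jaws","clamp_slot"]:
        print(q,[(np.round(r["point"]).tolist(),round(r["p"],2),int(r["mask"].sum())) for r in ctrl.outline_of(n,q)])
print(ctrl.get_state())
E
```

```text
scene [329.33976866  38.44154012   0.        ] [1361.91821174 -182.04296028 1168.57364969]
clamp [([319.0, 249.0], 0.59, 958)]
block [([270.0, 268.0], 0.96, 791), ([165.0, 305.0], 0.95, 998), ([203.0, 233.0], 0.9, 1367), ([196.0, 190.0], 0.86, 1035), ([367.0, 247.0], 0.7, 1322), ([316.0, 245.0], 0.23, 1143)]
beaker [([418.0, 189.0], 0.7, 715)]
station_1 [([215.0, 274.0], 0.86, 4804), ([431.0, 224.0], 0.82, 5040), ([420.0, 189.0], 0.49, 691)]
station_1_rod [([427.0, 225.0], 0.69, 4766), ([464.0, 195.0], 0.42, 617), ([206.0, 234.0], 0.34, 1225)]
clamp_jaws [([314.0, 237.0], 0.79, 855)]
clamp_slot [([314.0, 234.0], 0.81, 956), ([205.0, 232.0], 0.18, 1294)]
side [613.34796829 105.02953364   0.        ] [ -19.93157979 -583.11115139 1029.75575914]
clamp [([316.0, 236.0], 0.85, 832), ([387.0, 302.0], 0.24, 5094)]
block [([398.0, 280.0], 0.88, 1718), ([372.0, 251.0], 0.87, 621), ([307.0, 198.0], 0.8, 853), ([462.0, 293.0], 0.79, 960), ([325.0, 369.0], 0.57, 2024)]
beaker [([250.0, 158.0], 0.76, 542), ([398.0, 280.0], 0.18, 1755)]
station_1 [([258.0, 183.0], 0.8, 3384), ([386.0, 304.0], 0.67, 5016)]
station_1_rod []
clamp_jaws [([314.0, 237.0], 0.77, 965), ([388.0, 301.0], 0.5, 5011)]
clamp_slot [([314.0, 238.0], 0.85, 922)]
{'time_s': 0.8, 'joint_pos': array([ 1.25961584e+00,  3.52981182e-01,  1.63339869e+00,  1.85251264e-06,
        1.15520553e+00, -2.37384716e-03]), 'dq': array([-0.00138427, -0.00076797, -0.00148595,  0.00119371,  0.00077549,
        0.00076679]), 'joint_efforts': array([-1.30971668e-03, -5.93692017e+01, -3.34553254e+01,  6.94654486e-02,
        1.56172982e-02,  4.31888441e-05]), 'tool_pos': array([189.93581491, 595.44298451, 231.59529187]), 'tool_rot': array([-4.83148329e-01, -3.10421789e+00, -1.16768105e-05]), 'wrist_force': array([-0.09964008, -0.46065896, -0.11389065]), 'wrist_torque': array([-0.01346473,  0.05461541,  0.04959278]), 'gripper_force': 0.0, 'gripper_width': 92.00621244401594}
```

View pics/scene0.png

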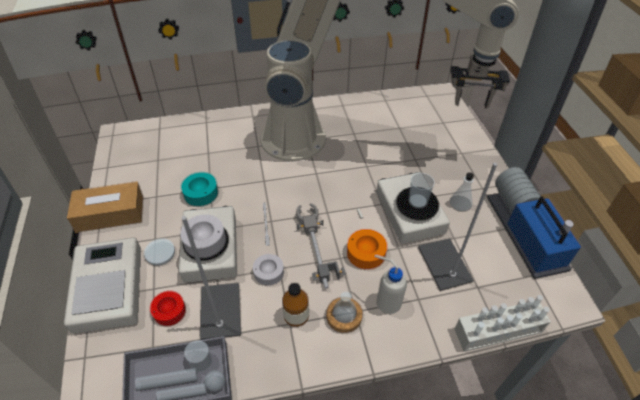

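View pics/side0.png

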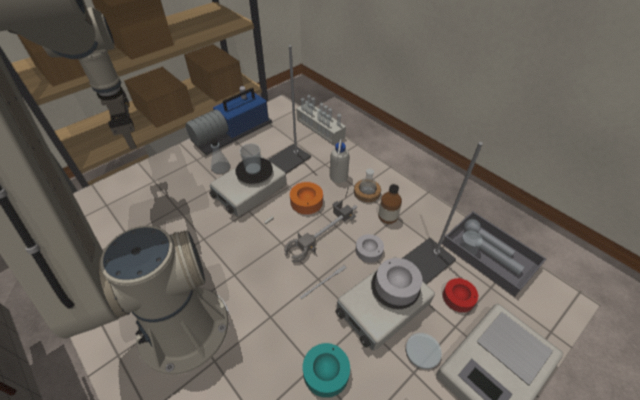

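The scene picture shows the clamp at about (320,245), with its head towards the robot at (310,218) and its boss at (327,270). Candidates for the block:
- orange ring (367,247)
- red ring (168,308)
- turquoise ring (200,188)
- small grey ring on the bench (268,268)
- large grey block on the right-hand hotplate (205,233)

I choose (205,233), the larger grey one. It stands on station_2, with that stand's rod foot at (220,323). The beaker is on station_1 at (420,190).

Run:
```python
from h import *
cs={n:ctrl.camera(n) for n in ["scene","side"]}
def best(n,q,near=None):
    L=ctrl.outline_of(n,q)
    if near is not None: L=[r for r in L if np.hypot(*(np.array(r["point"])-near))<18]
    return L[0] if L else None
for q,zc in dict(clamp=20,block=22,flask_on_ring=40,wash_bottle=90,reagent_bottle=70,conical_flask=60,stir_bar=4,spatula=2,petri_dish=8,beaker=140).items():
    for n in cs:
        for r in ctrl.outline_of(n,q)[:6]:
            print(q,n,np.round(onz(cs[n],r["point"],zc)[:2]),round(r["p"],2))
# block top rim by outline: fit with model cylinder centre
from scipy.optimize import least_squares
def sil(c,x,y,r,z0,z1):
    a=np.linspace(0,2*np.pi,60);P=[proj(c,(x+r*np.cos(t),y+r*np.sin(t),z)) for t in a for z in(z0,z1)]
    return cv2.convexHull(np.array(P,np.float32)).reshape(-1,2)
ms={n:best(n,"block",p)["mask"] for n,p in (("scene",(203,233)),("side",(398,280)))}
def edges(P):return np.array([P[:,0].min(),P[:,0].max(),P[:,1].min(),P[:,1].max()])
def f(p,names):
    o=[]
    for n in names:
        ys,xs=np.nonzero(ms[n]);m=np.array([xs.min()-.5,xs.max()+.5,ys.min()-.5,ys.max()+.5]);o+=list((edges(sil(cs[n],*p,60,95,140))-m)[[0,1,2,3]])
    return o
for names in (["scene"],["side"],["scene","side"]):
    s=least_squares(f,[500,-220],args=(names,),loss="soft_l1");print(names,s.x.round(1),np.round(s.fun,1))
# clamp axis
for n,p in (("scene",(319,249)),("side",(316,236))):
    m=best(n,"clamp",p)["mask"];ys,xs=np.nonzero(m)
    W=np.array([onz(cs[n],q,20)[:2] for q in zip(xs,ys)]);mu=W.mean(0);u=np.linalg.svd(W-mu,full_matrices=False)[2][0];t=(W-mu)@u
    print(n,mu.round(),u.round(3),(mu+u*t.min()).round(),(mu+u*t.max()).round())
    for r in [ctrl.outline_of(n,"clamp")]: pass
c=cs["scene"]
a=cv2.resize(c["img"][140:340,140:420],(800,571),interpolation=cv2.INTER_CUBIC);cv2.imwrite("pics/crop1.png",a)
```

```text
clamp scene [526.  -7.] 0.92
clamp scene [ 716. -111.] 0.16
clamp side [482. -18.] 0.88
block scene [ 578. -169.] 0.75
block scene [560. 135.] 0.72
block scene [ 414. -345.] 0.67
block scene [ 229. -356.] 0.63
block scene [ 653. -466.] 0.63
block scene [525.  -9.] 0.51
block side [554. 125.] 0.81
block side [ 655. -459.] 0.77
block side [ 553. -310.] 0.74
block side [ 583. -170.] 0.68
block side [ 214. -356.] 0.64
flask_on_ring scene [793.  18.] 0.85
flask_on_ring side [765.   6.] 0.63
wash_bottle scene [751. 139.] 0.8
wash_bottle side [717. 135.] 0.71
wash_bottle side [434. -52.] 0.3
wash_bottle side [ 379. -191.] 0.2
reagent_bottle scene [ 741. -116.] 0.7
reagent_bottle side [ 740. -116.] 0.95
conical_flask scene [450. 492.] 0.59
conical_flask scene [544. 341.] 0.16
conical_flask side [410. 470.] 0.82
spatula scene [ 393. -152.] 0.44
spatula side [ 451. -154.] 0.64
spatula side [ 570. -302.] 0.55
petri_dish scene [ 449. -482.] 0.9
petri_dish side [ 443. -492.] 0.59
petri_dish side [472.  -4.] 0.58
beaker scene [464. 321.] 0.59
beaker side [470. 323.] 0.58
beaker side [413. -78.] 0.17
['scene'] [ 500. -220.] [40.9 40.8 -6.3 -5.6]
['side'] [ 500. -220.] [-28.9 -32.4 -24.6 -28.9]
['scene', 'side'] [ 500. -220.] [ 40.9  40.8  -6.3  -5.6 -28.9 -32.4 -24.6 -28.9]
scene [524. -11.] [0.997 0.072] [361. -23.] [674.   0.]
side [508. -13.] [-0.998 -0.066] [676.  -2.] [362. -23.]
```

View pics/crop1.png

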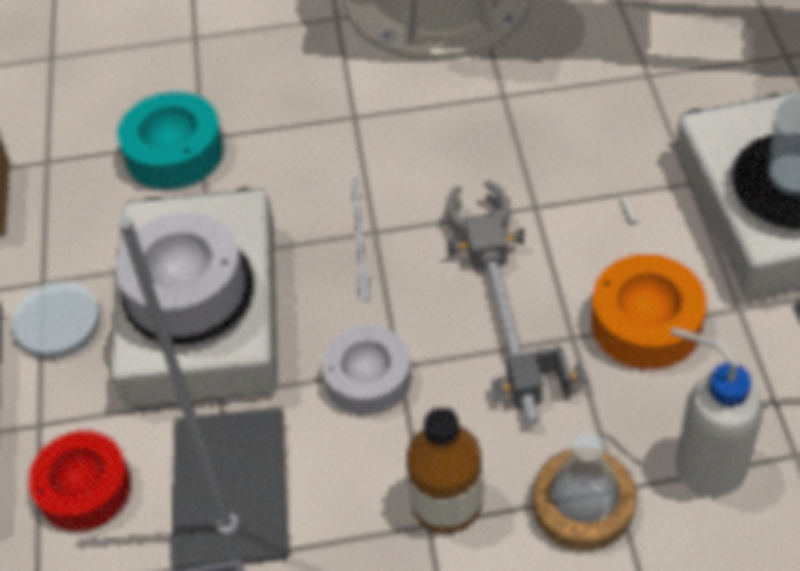

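The crop confirms the choice: the big grey block sits on the right-hand hotplate at crop (180,275), and the small grey ring on the bench is the look-alike. The clamp's boss opens away from the robot, with its slot side towards +y.

```bash
cat > b.py <<'E'
from h import *
from scipy.optimize import least_squares
def sil(c,x,y,r,z0,z1):
    a=np.linspace(0,2*np.pi,180);return np.array([proj(c,(x+r*np.cos(t),y+r*np.sin(t),z)) for t in a for z in(z0,z1)])
def edges(P):return np.array([P[:,0].min(),P[:,0].max(),P[:,1].min(),P[:,1].max()])
def fit(cs,ms,x0,r,z0,z1):
    def f(p):
        o=[]
        for n in ms:
            ys,xs=np.nonzero(ms[n]);m=np.array([xs.min()-.5,xs.max()+.5,ys.min()-.5,ys.max()+.5]);o+=list(edges(sil(cs[n],*p,r,z0,z1))-m)
        return o
    s=least_squares(f,x0,loss="soft_l1",diff_step=1e-3);return s.x.round(1),np.round(f(s.x),1)
E
python3 - <<'E'
from b import *
cs={n:ctrl.camera(n) for n in ["scene","side"]}
ms={}
for n,p in (("scene",(203,233)),("side",(398,280))):
    L=[r for r in ctrl.outline_of(n,"block") if np.hypot(*(np.array(r["point"])-p))<18]; 
    if L: ms[n]=L[0]["mask"]
    print(n,onz(cs[n],L[0]["point"],125) if L else None)
for k in list(ms)+[0]:
    print(k,*fit(cs,ms if k==0 else {k:ms[k]},[500,-300],60,95,140))
# rod: foot & top
for n,f,t in (("scene",(219.5,323),(185,219)),("side",(436,251),(478,145))):
    print(n,onz(cs[n],f,14).round(),onz(cs[n],t,462).round())
a=[cv2.resize(cs["scene"]["img"][210:335,150:260],(396,450),interpolation=cv2.INTER_CUBIC),cv2.resize(cs["side"]["img"][140:265,400:510],(396,450),interpolation=cv2.INTER_CUBIC)]
cv2.imwrite("pics/rods.png",np.hstack(a))
E
```

```text
scene None
side [ 495.92467899 -334.45425954  125.        ]
side [ 499.2 -334.2] [-0.1  0.1  0.9 -0.7]
0 [ 499.2 -334.2] [-0.1  0.1  0.9 -0.7]
scene [ 726. -321.   14.] [ 734. -319.  462.]
side [ 734. -319.   14.] [ 719. -321.  462.]
```

View pics/rods.png

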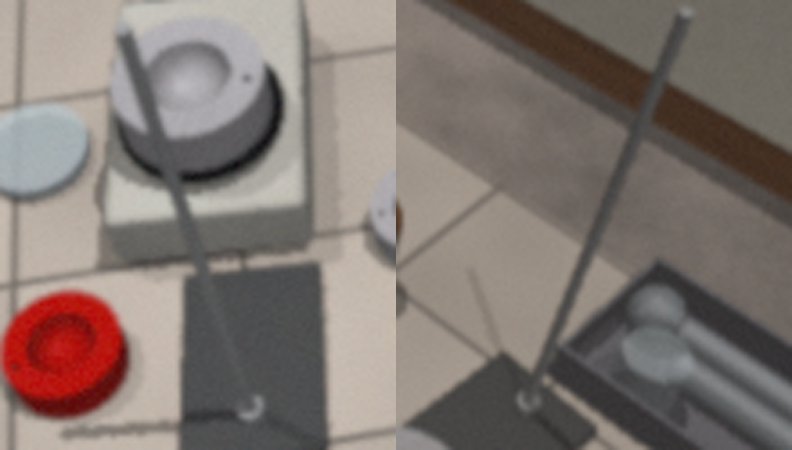

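```bash
cat > go.py <<'E'
from h import *
def go(x,y,z,head):
    """tool-frame shift for TCP target, tool down with tool x along heading `head` deg"""
    s=ctrl.get_state();R=Rn.from_rotvec(s["tool_rot"]);h=np.radians(head)
    X=np.array([np.cos(h),np.sin(h),0]);Z=np.array([0,0,-1.]);T=Rn.from_matrix(np.c_[X,np.cross(Z,X),Z])
    d=R.inv().apply(np.array([x,y,z])-s["tool_pos"]);w=np.degrees((R.inv()*T).as_rotvec())
    print("t",s["time_s"],"pos",s["tool_pos"].round(1),"d",d.round(1),"w",w.round(2))
E
python3 -c "
from go import *
go(480,-13,200,184.1)"
```

```text
t 2.4 pos [189.9 595.5 231.6] d [-461.3 -491.5   31.6] w [  0.    -0.   -21.79]
```

>>> {"fn": "move_arm", "kwargs": {
  "commands": [
    {"tx":-461,"ty":-491,"tz":31,"wz":-21.8},
    {"tx":-461,"ty":-491,"tz":31,"wz":-21.8},
    {"tx":-461,"ty":-491,"tz":31,"wz":-21.8},
    {"tx":-461,"ty":-491,"tz":31,"wz":-21.8},
    {"tx":-461,"ty":-491,"tz":31,"wz":-21.8},
    {"tx":-461,"ty":-491,"tz":31,"wz":-21.8},
    {"tx":-461,"ty":-491,"tz":31,"wz":-21.8},
    {"tx":-461,"ty":-491,"tz":31,"wz":-21.8},
    {"tx":-461,"ty":-491,"tz":31,"wz":-21.8},
    {"tx":-461,"ty":-491,"tz":31,"wz":-21.8},
    {"tx":-461,"ty":-491,"tz":31,"wz":-21.8},
    {"tx":-461,"ty":-491,"tz":31,"wz":-21.8}
  ],
  "gripper": -1
}}

```text
invalid input
```

>>> {"fn": "move_arm", "kwargs": {
  "commands": [
    {"tx":-461,"ty":-491,"tz":31,"wx":0,"wy":0,"wz":-21.8},
    {"tx":-461,"ty":-491,"tz":31,"wx":0,"wy":0,"wz":-21.8},
    {"tx":-461,"ty":-491,"tz":31,"wx":0,"wy":0,"wz":-21.8},
    {"tx":-461,"ty":-491,"tz":31,"wx":0,"wy":0,"wz":-21.8},
    {"tx":-461,"ty":-491,"tz":31,"wx":0,"wy":0,"wz":-21.8},
    {"tx":-461,"ty":-491,"tz":31,"wx":0,"wy":0,"wz":-21.8},
    {"tx":-461,"ty":-491,"tz":31,"wx":0,"wy":0,"wz":-21.8},
    {"tx":-461,"ty":-491,"tz":31,"wx":0,"wy":0,"wz":-21.8},
    {"tx":-461,"ty":-491,"tz":31,"wx":0,"wy":0,"wz":-21.8},
    {"tx":-461,"ty":-491,"tz":31,"wx":0,"wy":0,"wz":-21.8},
    {"tx":-461,"ty":-491,"tz":31,"wx":0,"wy":0,"wz":-21.8},
    {"tx":-461,"ty":-491,"tz":31,"wx":0,"wy":0,"wz":-21.8}
  ],
  "gripper": -1
}}

```text
time_s: 3.9
tool_pos: [481.1, -15.1, 200.5]
tool_rot: [-0.106, 3.139, -0.001]
wrist_force: [-0.4, -0.1, -0.2]
gripper_width: 91.8
gripper_force: 0.0
```

Run:
```python
from go import *
c=ctrl.camera("wrist");cv2.imwrite("pics/w1.png",c["img"])
print(ray(c,(320,200))[0])
for q in ["clamp","clamp_jaws","clamp_slot"]:
  for r in ctrl.outline_of("wrist",q)[:2]:
    ys,xs=np.nonzero(r["mask"]);W=np.array([onz(c,p,20)[:2] for p in zip(xs,ys)]);print(q,r["p"],r["point"],len(xs),(xs.min(),xs.max(),ys.min(),ys.max()))
    mu=W.mean(0);u=np.array([.9976,.0698]);v=np.array([-u[1],u[0]])
    t=(W-mu)@u;w=(W-mu)@v
    B=np.arange(t.min(),t.max(),12)
    for b in B:
        k=(t>=b)&(t<b+12)
        if k.sum()>3:
            p=mu+u*(b+6);print((p+v*w[k].min()).round(),(p+v*w[k].max()).round(),end=";")
    print()
    break
```

```text
[402.49005349 -20.1877152  352.44966882]
clamp 0.6 [314.2, 168.1] 5437 (np.int64(278), np.int64(352), np.int64(80), np.int64(304))
[370. -50.] [366.   7.];[383. -54.] [378.  13.];[395. -54.] [390.  16.];[407. -54.] [402.  17.];[418. -51.] [414.  15.];[430. -45.] [426.  10.];[443. -61.] [437.  23.];[454. -40.] [449.  23.];[466. -39.] [463.   3.];[477. -29.] [475.  -6.];[489. -24.] [488. -12.];[501. -23.] [500. -13.];[513. -23.] [512. -12.];[525. -23.] [524. -12.];[537. -23.] [536. -12.];[549. -22.] [548. -12.];[561. -23.] [560. -11.];[573. -24.] [572. -12.];[585. -23.] [584. -11.];[597. -29.] [593.  27.];[609. -30.] [605.  30.];[623. -48.] [616.  46.];[635. -48.] [628.  47.];[647. -47.] [640.  47.];[657. -26.] [653.  30.];
clamp_jaws 0.96 [312.2, 171.2] 5903 (np.int64(277), np.int64(352), np.int64(80), np.int64(305))
[370. -51.] [366.   8.];[383. -54.] [378.  13.];[395. -56.] [390.  17.];[407. -55.] [402.  17.];[419. -52.] [414.  15.];[431. -54.] [426.  10.];[443. -62.] [437.  26.];[455. -53.] [449.  25.];[466. -39.] [463.   4.];[477. -28.] [475.  -6.];[489. -24.] [488. -11.];[501. -2
[... 325 characters left out ...]
.];
clamp_slot 0.73 [313.6, 166.3] 5660 (np.int64(277), np.int64(352), np.int64(80), np.int64(304))
[370. -51.] [366.   8.];[383. -54.] [378.  13.];[395. -56.] [390.  16.];[407. -55.] [402.  17.];[418. -51.] [414.  15.];[430. -43.] [426.  10.];[443. -62.] [437.  25.];[454. -40.] [449.  25.];[466. -39.] [463.   4.];[477. -29.] [475.  -6.];[489. -24.] [488. -12.];[501. -23.] [500. -12.];[513. -23.] [512. -12.];[525. -23.] [524. -12.];[537. -23.] [536. -12.];[549. -22.] [548. -12.];[561. -23.] [560. -11.];[573. -22.] [572. -12.];[585. -23.] [584. -11.];[597. -29.] [594.  26.];[609. -30.] [605.  29.];[623. -48.] [616.  46.];[635. -48.] [628.  47.];[647. -47.] [640.  47.];[658. -29.] [653.  31.];
```

View pics/w1.png

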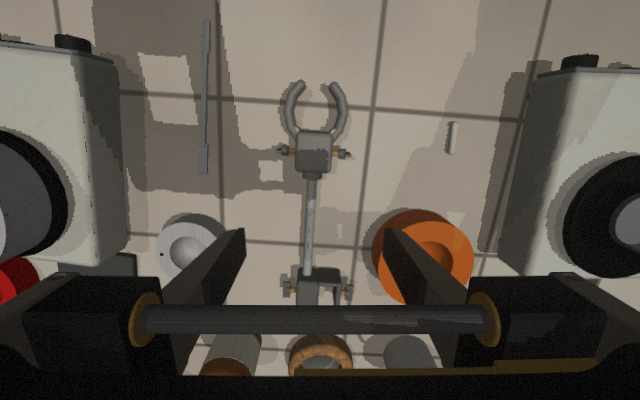

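The wrist picture shows the clamp's rod vertical in the image at column 310, with the fork at (315,105), the boss at (318,285) and clear bench on both sides. The rod line is y ≈ -17.5 at heading about 0.7°, and the balance point is at x ≈ 499.

```bash
python3 -c "
from go import *
go(499,-17.5,21,180.7)"
```

```text
t 4.1 pos [479.4 -11.6 200.6] d [-19.2  -7.3 179.5] w [ 0.02 -0.02  3.44]
```

>>> {"fn": "move_arm", "kwargs": {
  "commands": [
    {"tx":-19.2,"ty":-7.3,"tz":60,"wx":0,"wy":0,"wz":3.4},
    {"tx":-19.2,"ty":-7.3,"tz":100,"wx":0,"wy":0,"wz":3.4},
    {"tx":-19.2,"ty":-7.3,"tz":140,"wx":0,"wy":0,"wz":3.4},
    {"tx":-19.2,"ty":-7.3,"tz":165,"wx":0,"wy":0,"wz":3.4},
    {"tx":-19.2,"ty":-7.3,"tz":179,"wx":0,"wy":0,"wz":3.4},
    {"tx":-19.2,"ty":-7.3,"tz":179,"wx":0,"wy":0,"wz":3.4},
    {"tx":-19.2,"ty":-7.3,"tz":179,"wx":0,"wy":0,"wz":3.4}
  ]
}}

```text
time_s: 4.97
tool_pos: [500.2, -18.1, 22.5]
tool_rot: [-0.02, 3.14, -0.0]
wrist_force: [0.7, 1.3, 0.2]
gripper_width: 91.8
gripper_force: 0.0
```

>>> {"fn": "move_arm", "kwargs": {
  "commands": [
    {"tx":0,"ty":0,"tz":0,"wx":0,"wy":0,"wz":0},
    {"tx":0,"ty":0,"tz":0,"wx":0,"wy":0,"wz":0},
    {"tx":0,"ty":0,"tz":0,"wx":0,"wy":0,"wz":0},
    {"tx":0,"ty":0,"tz":0,"wx":0,"wy":0,"wz":0},
    {"tx":0,"ty":0,"tz":0,"wx":0,"wy":0,"wz":0},
    {"tx":0,"ty":0,"tz":0,"wx":0,"wy":0,"wz":0},
    {"tx":0,"ty":0,"tz":0,"wx":0,"wy":0,"wz":0},
    {"tx":0,"ty":0,"tz":0,"wx":0,"wy":0,"wz":0}
  ],
  "gripper": 1,
  "newtons": 40
}}

```text
time_s: 5.98
tool_pos: [499.6, -18.3, 21.6]
tool_rot: [0.019, -3.141, -0.0]
wrist_force: [-0.0, -0.0, -0.6]
gripper_width: 14.4
gripper_force: 0.0
```

>>> {"fn": "move_arm", "kwargs": {
  "commands": [
    {"tx":0,"ty":0,"tz":0,"wx":0,"wy":0,"wz":0},
    {"tx":0,"ty":0,"tz":0,"wx":0,"wy":0,"wz":0},
    {"tx":0,"ty":0,"tz":0,"wx":0,"wy":0,"wz":0},
    {"tx":0,"ty":0,"tz":-6,"wx":0,"wy":0,"wz":0},
    {"tx":0,"ty":0,"tz":-14,"wx":0,"wy":0,"wz":0},
    {"tx":0,"ty":0,"tz":-26,"wx":0,"wy":0,"wz":0},
    {"tx":0,"ty":0,"tz":-40,"wx":0,"wy":0,"wz":0},
    {"tx":0,"ty":0,"tz":-50,"wx":0,"wy":0,"wz":0},
    {"tx":0,"ty":0,"tz":-56,"wx":0,"wy":0,"wz":0},
    {"tx":0,"ty":0,"tz":-60,"wx":0,"wy":0,"wz":0},
    {"tx":0,"ty":0,"tz":-60,"wx":0,"wy":0,"wz":0},
    {"tx":0,"ty":0,"tz":-60,"wx":0,"wy":0,"wz":0}
  ]
}}

```text
time_s: 7.48
tool_pos: [499.3, -18.3, 81.3]
tool_rot: [0.019, -3.141, -0.0]
wrist_force: [0.6, 0.1, -4.5]
gripper_width: 10.7
gripper_force: 40.0
```

```bash
cat > cl.py <<'E'
from go import *
def look(name,zr,tag):
    c=ctrl.camera("wrist");r=[r for r in ctrl.outline_of("wrist","clamp_jaws")][0]
    print(r["p"],r["point"]);cv2.imwrite(f"pics/{tag}.png",c["img"])
    s=ctrl.get_state();T=Rn.from_rotvec(s["tool_rot"]);X=-T.apply([1,0,0])[:2];Y=np.array([-X[1],X[0]])
    ys,xs=np.nonzero(r["mask"]);W=np.array([onz(c,p,zr)[:2] for p in zip(xs,ys)])-s["tool_pos"][:2];t=W@X;w=W@Y
    for b in np.arange(t.min()//10*10,t.max(),10):
        k=(t>=b)&(t<b+10)
        if k.any():print(int(b+5),(w[k].min().round(),w[k].max().round()),end=" ")
    print(s["tool_pos"],s["wrist_force"],s["wrist_torque"],s["gripper_force"])
E
python3 -c "
from cl import *
look('wrist',78,'w2')
for n in('scene','side'):
    c=ctrl.camera(n); s=ctrl.get_state();p=proj(c,s['tool_pos']).astype(int);print(n,p);cv2.imwrite('pics/l_'+n+'.png',c['img'][p[1]-75:p[1]+75,p[0]-100:p[0]+100])
a=[cv2.resize(cv2.imread('pics/l_'+n+'.png'),(400,300)) for n in('scene','side')]
w=cv2.imread('pics/w2.png')[0:300,160:560]
cv2.imwrite('pics/lift.png',np.hstack(a))
"
```

```text
0.79 [316.1, 136.0]
-135 (np.float64(-31.0), np.float64(31.0)) -125 (np.float64(-35.0), np.float64(35.0)) -115 (np.float64(-37.0), np.float64(38.0)) -105 (np.float64(-38.0), np.float64(39.0)) -95 (np.float64(-37.0), np.float64(38.0)) -85 (np.float64(-35.0), np.float64(35.0)) -75 (np.float64(-30.0), np.float64(31.0)) -65 (np.float64(-40.0), np.float64(39.0)) -55 (np.float64(-47.0), np.float64(48.0)) -45 (np.float64(-23.0), np.float64(24.0)) -35 (np.float64(-23.0), np.float64(24.0)) -25 (np.float64(-12.0), np.float64(12.0)) -15 (np.float64(-5.0), np.float64(6.0)) -5 (np.float64(-5.0), np.float64(6.0)) 5 (np.float64(-5.0), np.float64(6.0)) 15 (np.float64(-5.0), np.float64(6.0)) 25 (np.float64(-6.0), np.float64(6.0)) 35 (np.float64(-5.0), np.float64(6.0)) 65 (np.float64(-5.0), np.float64(6.0)) 75 (np.float64(-6.0), np.float64(6.0)) 85 (np.float64(-10.0), np.float64(16.0)) 95 (np.float64(-11.0), np.float64(16.0)) [499.33493044 -18.332133    81.23674811] [-0.49352889 -1.3825608  -5.72583201] [ 0.00619127 -0.02594075  0.04178099] 39.998592138290405
scene [313 226]
side [319 221]
```

View pics/lift.png

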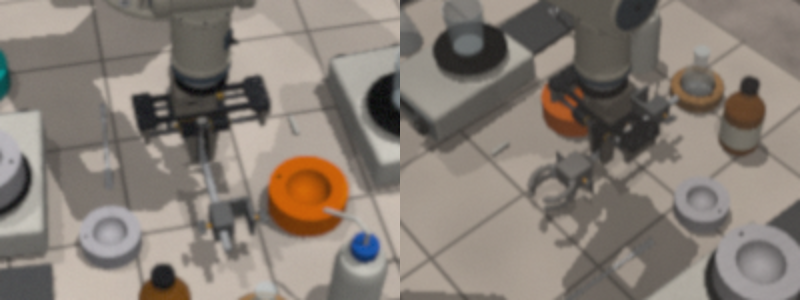

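The lift worked: the pictures show the clamp level, with the fork, rod and boss clear of the bench. The wrench is about -5 N with only 0.03 N·m, so the grip is at the balance point. Next I raise it to carrying height and go across, staying short of the stand.

```bash
python3 -c "
from go import *
go(499,-18,223,180.7)
go(490,-333,223,176.6)"
```

```text
t 7.675 pos [499.4 -18.3  81.3] d [   0.5    0.4 -141.7] w [ 0.   -0.03  0.  ]
t 7.675 pos [499.4 -18.3  81.3] d [  13.3 -314.5 -141.7] w [ 0.   -0.03  4.1 ]
```

>>> {"fn": "move_arm", "kwargs": {
  "commands": [
    {"tx":0,"ty":0,"tz":-15,"wx":0,"wy":0,"wz":0},
    {"tx":0,"ty":0,"tz":-45,"wx":0,"wy":0,"wz":0},
    {"tx":0,"ty":0,"tz":-80,"wx":0,"wy":0,"wz":0},
    {"tx":0,"ty":-5,"tz":-112,"wx":0,"wy":0,"wz":0},
    {"tx":2,"ty":-25,"tz":-132,"wx":0,"wy":0,"wz":0.4},
    {"tx":4,"ty":-60,"tz":-142,"wx":0,"wy":0,"wz":1},
    {"tx":6,"ty":-105,"tz":-142,"wx":0,"wy":0,"wz":2},
    {"tx":8,"ty":-152,"tz":-142,"wx":0,"wy":0,"wz":3},
    {"tx":10,"ty":-200,"tz":-142,"wx":0,"wy":0,"wz":3.5},
    {"tx":12,"ty":-245,"tz":-142,"wx":0,"wy":0,"wz":3.8},
    {"tx":13,"ty":-280,"tz":-142,"wx":0,"wy":0,"wz":4.1},
    {"tx":13,"ty":-302,"tz":-142,"wx":0,"wy":0,"wz":4.1}
  ]
}}

```text
time_s: 9.18
tool_pos: [490.1, -322.0, 224.4]
tool_rot: [0.095, 3.14, -0.0]
wrist_force: [0.3, 0.4, -4.8]
gripper_width: 10.5
gripper_force: 40.0
```

Run:
```python
from cl import *
from b import *
go(490,-333.5,222,176.6)
look('wrist',221,'w3')
cs={n:ctrl.camera(n) for n in ("wrist","scene","side")}
for n in cs:
    for r in ctrl.outline_of(n,"block"):
        p=onz(cs[n],r["point"],125)
        if np.hypot(*(p[:2]-[499,-334]))<60: print(n,r["p"],p.round(),fit(cs,{n:r["mask"]},[499,-334],60,95,140))
    cv2.imwrite(f"pics/t_{n}.png",cs[n]["img"])
```

```text
t 9.175 pos [ 490.1 -322.   224.4] d [ -0.6 -11.5   2.4] w [-0.02  0.03 -0.06]
0.78 [315.2, 136.8]
-135 (np.float64(-32.0), np.float64(32.0)) -125 (np.float64(-36.0), np.float64(36.0)) -115 (np.float64(-38.0), np.float64(38.0)) -105 (np.float64(-39.0), np.float64(39.0)) -95 (np.float64(-38.0), np.float64(38.0)) -85 (np.float64(-35.0), np.float64(36.0)) -75 (np.float64(-30.0), np.float64(31.0)) -65 (np.float64(-41.0), np.float64(41.0)) -55 (np.float64(-47.0), np.float64(48.0)) -45 (np.float64(-23.0), np.float64(24.0)) -35 (np.float64(-23.0), np.float64(24.0)) -25 (np.float64(-12.0), np.float64(13.0)) -15 (np.float64(-5.0), np.float64(7.0)) -5 (np.float64(-5.0), np.float64(6.0)) 5 (np.float64(-5.0), np.float64(6.0)) 15 (np.float64(-5.0), np.float64(7.0)) 25 (np.float64(-5.0), np.float64(6.0)) 35 (np.float64(-5.0), np.float64(6.0)) 65 (np.float64(-5.0), np.float64(7.0)) 75 (np.float64(-5.0), np.float64(6.0)) 85 (np.float64(-10.0), np.float64(17.0)) 95 (np.float64(-10.0), np.float64(17.0)) [ 490.32663258 -322.19116109  224.07552793] [ 0.07309288  0.83888582 -5.32961654] [ 0.06780618 -0.03086059  0.01783933] 39.998427629470825
wrist 0.67 [ 504. -364.  125.] (array([ 509.6, -337.1]), array([ 0.7, -0.7, -4.8, 19.9]))
scene 0.76 [ 477. -316.  125.] (array([ 493.5, -336. ]), array([-1.5,  1.6, -2. ,  1.1]))
side 0.73 [ 503. -353.  125.] (array([ 499.1, -340.3]), array([-2.5,  1.9, -1.7,  0.9]))
```

View pics/w3.png

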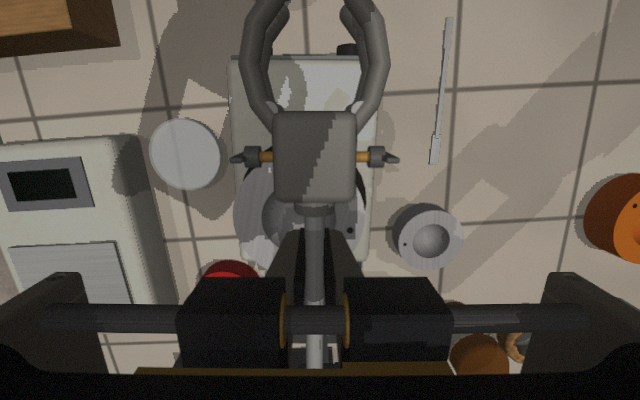

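The wrist picture shows the fork at the top, the block under the head at (300,225) and the housing centred below. Next I align on the line and advance until the slot's mouth is about 15 mm short of the stand's rod.

```bash
python3 -c "
from go import *
go(490,-334.5,222,176.8)
go(562,-338.6,222,176.8)"
```

```text
t 9.575 pos [ 490.4 -319.4  223.7] d [ -0.5 -15.1   1.7] w [ 0.02 -0.01 -0.13]
t 9.575 pos [ 490.4 -319.4  223.7] d [-72.6 -15.    1.7] w [ 0.02 -0.01 -0.13]
```

>>> {"fn": "move_arm", "kwargs": {
  "commands": [
    {"tx":0,"ty":-6,"tz":1,"wx":0,"wy":0,"wz":0},
    {"tx":-4,"ty":-12,"tz":1.7,"wx":0,"wy":0,"wz":0},
    {"tx":-14,"ty":-15,"tz":1.7,"wx":0,"wy":0,"wz":0},
    {"tx":-28,"ty":-15,"tz":1.7,"wx":0,"wy":0,"wz":0},
    {"tx":-42,"ty":-15,"tz":1.7,"wx":0,"wy":0,"wz":0},
    {"tx":-56,"ty":-15,"tz":1.7,"wx":0,"wy":0,"wz":0},
    {"tx":-67,"ty":-15,"tz":1.7,"wx":0,"wy":0,"wz":0},
    {"tx":-72.5,"ty":-15,"tz":1.7,"wx":0,"wy":0,"wz":0},
    {"tx":-72.5,"ty":-15,"tz":1.7,"wx":0,"wy":0,"wz":0},
    {"tx":-72.5,"ty":-15,"tz":1.7,"wx":0,"wy":0,"wz":0}
  ]
}}

```text
time_s: 10.82
tool_pos: [561.4, -339.7, 221.9]
tool_rot: [-0.093, -3.14, -0.0]
wrist_force: [-0.3, -0.2, -4.3]
gripper_width: 10.5
gripper_force: 40.0
```

Run:
```python
from cl import *
s=ctrl.get_state();print(s["tool_pos"],s["wrist_force"])
T=Rn.from_rotvec(s["tool_rot"]);X=-T.apply([1,0,0]);Y=np.cross([0,0,1],X);o=s["tool_pos"]+[0,0,-1.6]
out=[]
for n in("scene","side"):
    c=ctrl.camera(n);P=lambda x,y,z:proj(c,o+X*x+Y*y+[0,0,z])
    ctr=P(125,28,0);x0,y0=(ctr-[50,55]).astype(int);im=cv2.resize(c["img"][y0:y0+110,x0:x0+100],(400,440),interpolation=cv2.INTER_CUBIC)
    print(n,x0,y0)
    d=lambda p:tuple(int(v) for v in ((p-[x0,y0])*4+2).round())
    for q in((110,17,20),(110,39,20),(146,17,20),(146,39,20),(175,0,0),(125,28,20)): cv2.circle(im,d(P(*q)),2,(0,255,0),-1)
    for z in(200,240,300): cv2.circle(im,d(proj(c,(728,-320,z))),2,(0,0,255),-1)
    out.append(im)
cv2.imwrite("pics/slot.png",np.hstack(out))
```

```text
[ 561.40757476 -339.71378     221.85726775] [-0.33960955 -0.22065684 -4.25261019]
scene 155 213
side 393 162
```

View pics/slot.png

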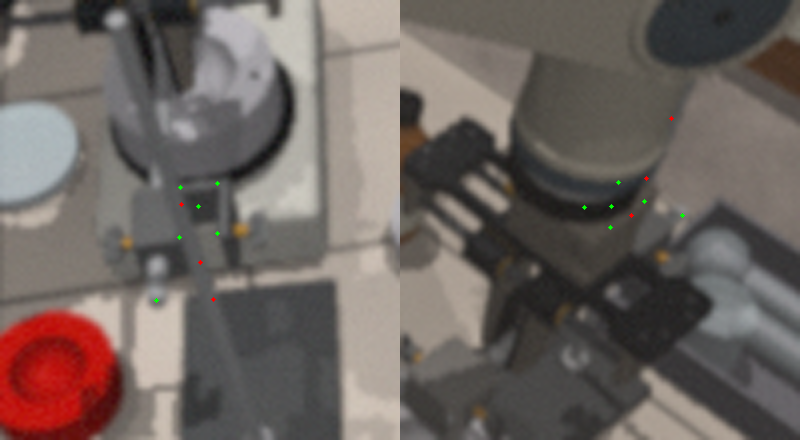

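The slot picture shows the stand's rod, from crop (117,20) to (265,435), lined up with the slot mouth (marks at 180–217) and about 2 mm to +y of its centre line. I shift by 1.5 mm and advance slowly.

```bash
python3 -c "
from go import *
go(603.5,-340.3,221.8,176.7)"
```

```text
t 10.925 pos [ 561.4 -339.8  221.9] d [-42.    2.    0.1] w [ 0.   -0.01 -0.11]
```

>>> {"fn": "move_arm", "kwargs": {
  "commands": [
    {"tx":-3,"ty":1.5,"tz":0,"wx":0,"wy":0,"wz":0},
    {"tx":-8,"ty":1.8,"tz":0,"wx":0,"wy":0,"wz":0},
    {"tx":-14,"ty":1.8,"tz":0,"wx":0,"wy":0,"wz":0},
    {"tx":-20,"ty":1.8,"tz":0,"wx":0,"wy":0,"wz":0},
    {"tx":-25,"ty":1.8,"tz":0,"wx":0,"wy":0,"wz":0},
    {"tx":-28,"ty":1.8,"tz":0,"wx":0,"wy":0,"wz":0},
    {"tx":-28,"ty":1.8,"tz":0,"wx":0,"wy":0,"wz":0}
  ]
}}

```text
time_s: 11.8
tool_pos: [590.0, -339.6, 221.8]
tool_rot: [-0.093, -3.14, -0.0]
wrist_force: [0.2, 0.2, -4.3]
gripper_width: 10.6
gripper_force: 40.0
```

>>> {"fn": "move_arm", "kwargs": {
  "commands": [
    {"tx":-2,"ty":0,"tz":0,"wx":0,"wy":0,"wz":0},
    {"tx":-5,"ty":0,"tz":0,"wx":0,"wy":0,"wz":0},
    {"tx":-9,"ty":0,"tz":0,"wx":0,"wy":0,"wz":0},
    {"tx":-12,"ty":0,"tz":0,"wx":0,"wy":0,"wz":0},
    {"tx":-14,"ty":0,"tz":0,"wx":0,"wy":0,"wz":0},
    {"tx":-14,"ty":0,"tz":0,"wx":0,"wy":0,"wz":0},
    {"tx":-14,"ty":0,"tz":0,"wx":0,"wy":0,"wz":0}
  ]
}}

```text
time_s: 12.68
tool_pos: [603.8, -340.4, 221.9]
tool_rot: [-0.093, -3.14, -0.0]
wrist_force: [-0.6, 0.2, -4.5]
gripper_width: 10.5
gripper_force: 40.0
```

Run:
```python
from cl import *
from b import *
look('wrist',220,'w4')
s=ctrl.get_state();print(s["tool_pos"],s["wrist_force"],s["wrist_torque"])
cs={n:ctrl.camera(n) for n in ("wrist","scene","side")}
for n in cs:
    for r in ctrl.outline_of(n,"block"):
        p=onz(cs[n],r["point"],125)
        if np.hypot(*(p[:2]-[499,-334]))<60: print(n,r["p"],fit(cs,{n:r["mask"]},[499,-334],60,95,140))
a=cv2.resize(cs["scene"]["img"][205:335,150:255],(420,520),interpolation=cv2.INTER_CUBIC)
w=cv2.resize(cs["wrist"]["img"][0:320,190:420],(374,520))
cv2.imwrite("pics/fin.png",np.hstack([a,w]))
```

```text
0.98 [315.1, 133.3]
-135 (np.float64(-30.0), np.float64(31.0)) -125 (np.float64(-35.0), np.float64(36.0)) -115 (np.float64(-38.0), np.float64(38.0)) -105 (np.float64(-38.0), np.float64(39.0)) -95 (np.float64(-37.0), np.float64(38.0)) -85 (np.float64(-35.0), np.float64(35.0)) -75 (np.float64(-31.0), np.float64(30.0)) -65 (np.float64(-42.0), np.float64(41.0)) -55 (np.float64(-47.0), np.float64(47.0)) -45 (np.float64(-23.0), np.float64(23.0)) -35 (np.float64(-23.0), np.float64(24.0)) -25 (np.float64(-11.0), np.float64(12.0)) -15 (np.float64(-5.0), np.float64(6.0)) -5 (np.float64(-5.0), np.float64(6.0)) 5 (np.float64(-5.0), np.float64(6.0)) 15 (np.float64(-6.0), np.float64(6.0)) 25 (np.float64(-6.0), np.float64(6.0)) 35 (np.float64(-5.0), np.float64(6.0)) 65 (np.float64(-6.0), np.float64(7.0)) 75 (np.float64(-6.0), np.float64(6.0)) 85 (np.float64(-11.0), np.float64(16.0)) 95 (np.float64(-10.0), np.float64(15.0)) [ 603.72355692 -340.4250317   221.89150668] [ 0.78880053 -0.18885663 -5.03247526] [ 0.02430352 -0.01985941  0.00413964] 39.99855279922485
[ 603.72355692 -340.4250317   221.89150668] [ 0.78880053 -0.18885663 -5.03247526] [ 0.02430352 -0.01985941  0.00413964]
wrist 0.76 (array([ 500.8, -336.6]), array([-0.1,  0.1, -1.1, 16.3]))
scene 0.68 (array([ 502. , -333.6]), array([-1.6,  1.7, -5.9,  1.4]))
side 0.84 (array([ 499.5, -334. ]), array([-0.1,  0.1, -0.2,  0.2]))
```

View pics/fin.png

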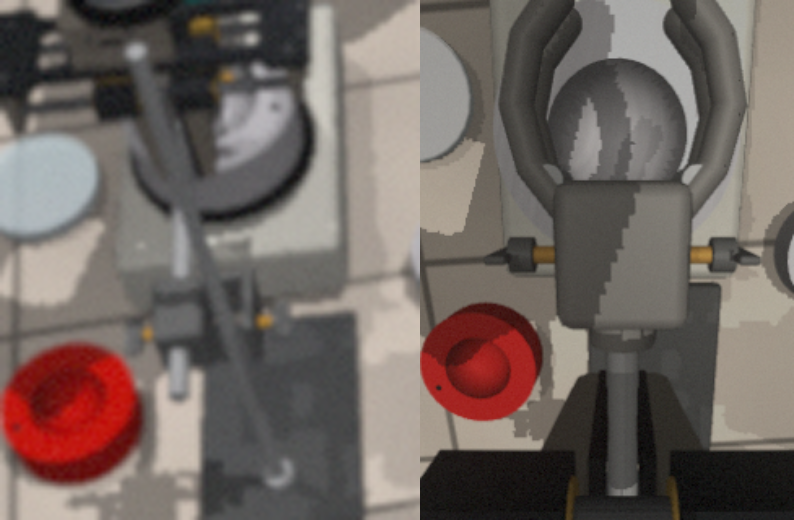

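The final picture shows the well centred between the jaws (right half, about (617,127)) and the stand's rod passing between the boss body and its slot arm (left half, about (225,310)). One numeric check of both, then I hand in.

Run:
```python
from cl import *
s=ctrl.get_state();T=Rn.from_rotvec(s["tool_rot"]);X=-T.apply([1,0,0]);Y=np.cross([0,0,1],X);o=s["tool_pos"]+[0,0,-1.6]
c=ctrl.camera("wrist");w=onz(c,(190+197*230/374,78),140);print("well",w.round(1),"jaws",(o-105*X).round(1))
c=ctrl.camera("scene")
for z in(200,240): # rod column per row at these heights vs slot wall, crop px /4
    p=(proj(c,o+125*X+28*Y+[0,0,z-220])-[150,205])*4;print("slot centre z",z,p.round())
    for y in(17,39):print((((proj(c,o+125*X+y*Y+[0,0,z-220]))-[150,205])*4).round())
d=np.array([728,-319,220])-o;print("rod in clamp",d@X,d@Y)
```

```text
well [ 495.4 -336.2  140. ] jaws [ 499.  -334.2  220.3]
slot centre z 200 [231. 332.]
[212. 334.]
[249. 330.]
slot centre z 240 [219. 295.]
[200. 297.]
[238. 293.]
rod in clamp 122.71655587191256 28.776393905936853
```

```bash
python3 -c "
from h import *
print(ctrl.job_done())"
```

```text
the job is handed in; nothing more can be done
None
```

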